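# Hang the long board-rest bracket on the slotted upright

## Task

Hang the long board-rest bracket on the slotted upright beside it: push both of its hook tabs into the upper row of slots, then lower it until the hooks drop fully home behind the sheet and it hangs there level by itself. It is the bracket with the longer ledge; leave the short bracket standing where it is.

Things in the scene. Friction and masses are not known exactly. Their poses are not given: they have to be found in the camera images.
- long_bracket: Bracket to hang, bare aluminium, 0.3-0.5 kg, standing on its ledge (90 wide, 5 thick, x -90 to +50 mm). Origin: underside centre below the grip web; z up, +x where the hooks point, y across. Back plate's outer face at x = +50, 80 tall, 90 wide. Grip web at y = 0: 14 thick, x -22 to +22, top 110 up (above 50 it stands alone); pinch it from above across y. A 50 high rib runs along y = 0.
- long_tabs (a point): Point on the long bracket midway between its two tabs: on the back plate's outer face, level with the tongues' underside (x +50, z +60 mm from its origin, same axes). Tabs at y = -28 and +28 mm, each 14 wide: tongue 8 thick, reaching 16 out, its last 6 turned down as a lip 14 below the tongue; gap plate to lip 10. Hung home, this point meets upper_slots within the slots' play.
- short_bracket: A like bracket that must stay where it stands: same back plate, tabs and grip web, same origin and axes, but its ledge reaches only from x = -30 to +50 mm (80 mm in all, against 140 mm for the long one). The two may swap places.
- upper_slots (a point): On the front face of the fixed grey upright (132 wide, 213 tall, sheet 6 mm, open behind), midway between the two upper slots, level with their lower edges, 149 mm above the table. +x: into the slots (hooks point this way; roughly towards the robot), y along the row, z up. Slots 36 wide, 44 high, centres y = -28 and +28. A like lower row, not for use, is 64 mm below. Foot plate 8 high, 5 out in front.
There are look-alikes about, which are no part of the job. Leave any pink look-alike of the long_bracket alone.

How it is judged:
By the outcome, as a careful person would: the job done as asked, in the order asked, and still so for the second after the job is handed in, with the robot touching nothing.
It also fails if it takes over 45 s, if anything falls off the work surface, if the arm or the gripper's body presses on something with over 40 N, if the wrist force passes 120 N, or if a joint passes its speed limit or range.

## Robot

A 6-joint arm with a two-finger parallel gripper is mounted at the origin on the work surface. World frame = base frame: x ahead of the robot, y to its left, z up, the work surface at z = 0. Lengths are in m, angles in rad, forces in N, time in s.
With the tool pointing down it reaches from about 0.275 to 0.775 m from the base axis. Payload 14.6 kg.
Tool frame: the origin (TCP) lies at the very end of the fingers, on their centre line; the grasp point (between the pads) lies 19 mm behind it; z points along the fingers, y is the line along which they close (so a half turn about z gives the same grasp; the last joint's range is limited). The gripper opens to 85 mm and grips with 20 to 120 N. Pads are 22 mm wide; open, the fingers measure 114 mm over their backs; the gripper's body (76 mm by 85 mm) begins 54 mm behind the grasp point. The pads swing forward as they close: fully open they stand 13 mm farther back than shut.
Start: joints at [-1.356, 0.263, -0.048, 1.259, 0, 1.415], TCP at [0.19, -0.49, 0.231] pointing down, gripper open.
Joint ranges: [-2.65, 2.65], [-0.89, 1.7], [-1.18, 1.37], [-2.13, 2.11], [-1.35, 1.29], [-3.14, 3.14]. Speed limits (rad/s): [1.89, 1.89, 2.57, 2.79, 3.14, 3.14].

## Interface

Orientations are given as a 3x3 rotation matrix whose columns are the frame's x, y, z axes.
In Python, from rig import telemetry, grab_frame, workorder gives the robot as it stands. The module is installed in compiled form; this text tells all that it offers.
- The arm moves only by the shell command python3 -m pendant 'ROWS' [FORCE]. ROWS is JSON, a list of rows, each a list of 7 numbers: the shift along the tool's x, y, z in m, then the turn, a rotation vector about the tool's x, y, z in rad, then the opening, from -1 (shut) to 1 (fully open). In form: [[dx, dy, dz, wx, wy, wz, fingers], ...]. A call has 1 to 10 rows; each row is the pose to reach, as a shift and turn from the pose commanded when the call began, along the tool's axes at that moment; what a row does not reach only later rows make up. A row lasts 1/8 s, in which the tool goes at most 62.5 mm and 10.7 degrees, less where a joint would pass 70% of its speed; a pose out of reach is approached as far as the arm can. A call with a gripper value outside its range is refused whole. The fingers move at their own pace and stop on an object; FORCE is the grip in N (left out, the last holds). Time passes only in rows, so rows that repeat a pose let the fingers close. It gives the time, the measured TCP pose, the force, the opening and the grip force at its end, in the units of the state.
- telemetry.get_obs(): the state, without advancing time (a new reading comes with each control period).
- grab_frame(name): name is "scene" or "side" or "wrist"; returns a dict with "frame" (480x640x3 uint8, red, green, blue), "z_map" (480x640 float32, m along the optical axis (not along the pixel's ray), 0 where there is no reading), "fx", "fy", "cx", "cy" (pixels), "k1" (the pictures are not rectified: a ray, as slopes to the right and down, at radius r is drawn at 1 + k1 r^2 times it, then the intrinsics apply), "cam_to_world" (4x4, takes a point from camera to world coordinates). Camera axes: x right, y down, z forward; pixel columns grow to the right and rows downward; lengths in m; the calibration is good to about 2 mm. A picture is of the moment at which its call begins.
- workorder.job_done(): hands the job in; it is judged then, once.
The state is a dict: "time_s": time; "joint_pos": joint angles; "joint_vel": joint speeds; "effort": joint torques, N m; "tcp_pos": TCP position; "orientation": TCP orientation; "force": force on the tool from outside, world axes, zero at the start; "torque": the same for the moment, N m; "opening": opening from 0.0 (shut) to 1.0 (fully open); "gripper_force": force on a finger pad.
Only numpy, scipy, OpenCV 4.12 (cv2) and the standard library are available. Lean on these libraries where they do the work, as an engineer would, in place of code of your own. Each camera call takes 0.05 s, during which the arm holds its last target. There are 200 camera calls.

## Working session

There is one attempt and no reset: what is moved stays moved. The work goes in short steps, Python scripts to look and compute and a shell command to move; the robot and the scene stay as the last step left them, time stands still between calls to the robot, and variables do not carry over. Pictures are saved under pics/ and viewed, at most 10 in all, crops included, and the job is handed in when it is done.

```bash
mkdir -p pics; cat > h.py <<'E'
import numpy as np, cv2
from rig import telemetry, grab_frame, workorder
def grab(n):
    f=grab_frame(n); np.savez('/tmp/%s.npz'%n,**f); return f
def load(n): return dict(np.load('/tmp/%s.npz'%n))
def pts(f):
    """world points per pixel from depth map"""
    h,w=f['z_map'].shape
    K=np.array([[f['fx'],0,f['cx']],[0,f['fy'],f['cy']],[0,0,1]],float)
    u,v=np.meshgrid(np.arange(w),np.arange(h))
    p=np.stack([u,v],-1).reshape(-1,1,2).astype(np.float64)
    n=cv2.undistortPoints(p,K,np.array([float(f['k1']),0,0,0])).reshape(h,w,2)
    z=f['z_map'].astype(float)
    c=np.dstack([n[...,0]*z,n[...,1]*z,z])
    T=f['cam_to_world']; return c@T[:3,:3].T+T[:3,3]
E
python3 - <<'E'
from h import *
a=grab('scene');b=grab('side')
cv2.imwrite('pics/a.png',a['frame'][:,:,::-1]);cv2.imwrite('pics/b.png',b['frame'][:,:,::-1])
o=telemetry.get_obs();print({k:np.round(v,3).tolist() for k,v in o.items()})
for f in(a,b):print(np.round(f['cam_to_world'],2).tolist(),f['fx'],f['k1'])
E
```

```text
{'time_s': 0.1, 'joint_pos': [-1.356, 0.264, -0.049, 1.259, -0.0, 1.416], 'joint_vel': [-0.001, -0.0, 0.004, -0.001, 0.0, -0.0], 'effort': [0.003, -63.858, 38.507, 0.01, 0.0, -0.0], 'tcp_pos': [0.19, -0.489, 0.231], 'orientation': [[0.932, 0.361, -0.0], [0.361, -0.932, 0.001], [0.0, -0.001, -1.0]], 'force': [0.012, 0.445, 1.058], 'torque': [-0.041, -0.003, -0.003], 'gripper_force': 0.0, 'opening': 0.999}
[[0.48, 0.71, -0.51, 1.0], [0.88, -0.39, 0.29, -0.38], [0.01, -0.58, -0.81, 0.99], [0.0, 0.0, 0.0, 1.0]] 554.4689798187019 -0.0011246686282014938
[[-0.89, -0.27, 0.35, 0.04], [-0.45, 0.57, -0.69, 0.73], [-0.01, -0.77, -0.63, 0.84], [0.0, 0.0, 0.0, 1.0]] 494.15357814546354 -0.10364275990008603
```

View pics/a.png

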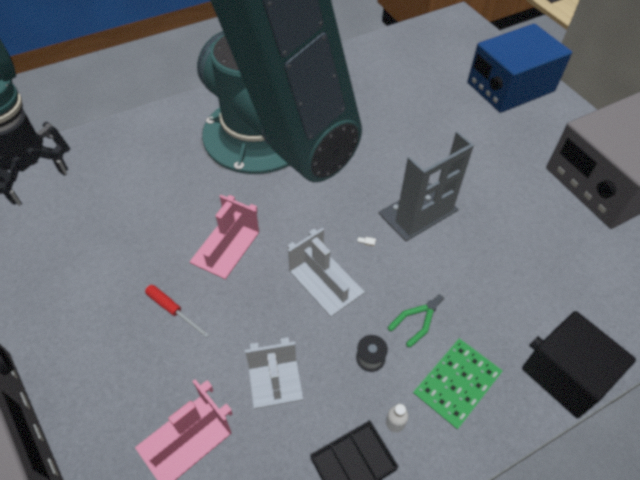

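View pics/b.png

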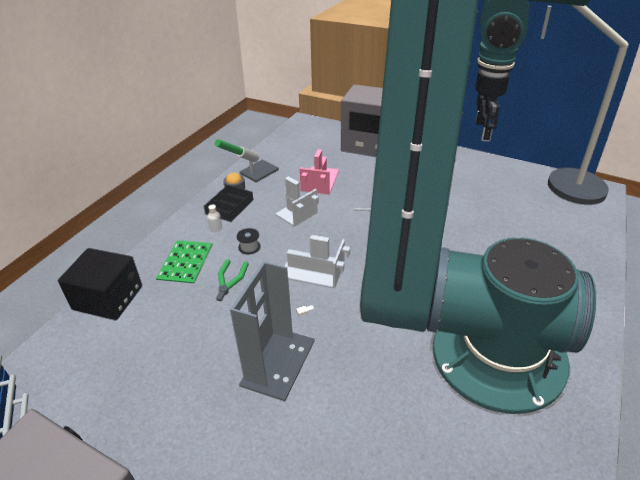

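Candidates in the scene view: bare brackets at (322,272) and (273,373), and pink ones at (228,235) and (188,430). The one at (322,272) looks to have the longer ledge. The upright is at (430,190). I'll measure the ledges and make an enlarged crop.

```bash
cat > m.py <<'E'
from h import *
def rect(P,lo,hi,m=None):
    z=P[...,2]; k=(z>lo)&(z<hi)
    if m is not None:k&=m
    q=P[k]; r=cv2.minAreaRect(q[:,:2].astype(np.float32)*1000); return q,r
E
python3 - <<'E'
from m import *
a=load('scene');P=pts(a);f=a['frame'].astype(int)
hsv=cv2.cvtColor(a['frame'],cv2.COLOR_RGB2HSV)
print('table z',np.median(P[400:460,60:120,2]))
for n,(x0,y0,x1,y1) in dict(A=(280,222,372,320),B=(238,332,310,412),U=(375,130,475,240)).items():
    m=np.zeros((480,640),bool);m[y0:y1,x0:x1]=1
    for lo,hi in((.003,.010),(.06,.078),(.082,.125),(.12,.2)):
        mm=m&(P[...,2]>lo)&(P[...,2]<hi)
        if mm.sum()<8: continue
        q,r=rect(P,lo,hi,mm); print(n,lo,hi,len(q),np.round(q.mean(0),3),np.round(r[0]),np.round(r[1]),round(r[2],1),'zmax',q[:,2].max().round(3))
    print(hsv[y0:y1,x0:x1][(P[y0:y1,x0:x1,2]>.02)].mean(0).round())
c=a['frame'][120:420,220:490,::-1]
cv2.imwrite('pics/c.png',cv2.resize(c,None,fx=2,fy=2,interpolation=cv2.INTER_CUBIC)[:600])
E
```

```text
table z -0.00016820206647782943
A 0.003 0.01 1334 [ 0.479 -0.061  0.005] [444. -45.] [198. 247.] 63.0 zmax 0.01
A 0.06 0.078 326 [ 0.419 -0.076  0.069] [418. -65.] [95. 80.] 39.6 zmax 0.078
A 0.082 0.125 271 [ 0.457 -0.069  0.102] [440. -76.] [79. 27.] 31.4 zmax 0.113
[104.  14. 135.]
B 0.003 0.01 1347 [ 0.624 -0.255  0.005] [ 597. -249.] [132. 151.] 61.4 zmax 0.01
B 0.06 0.078 338 [ 0.591 -0.245  0.069] [ 602. -240.] [95. 79.] 11.9 zmax 0.078
B 0.082 0.125 261 [ 0.634 -0.258  0.105] [ 620. -254.] [86. 71.] 73.4 zmax 0.114
[103.  13. 140.]
U 0.003 0.01 753 [0.398 0.2   0.006] [342. 282.] [243. 365.] 57.9 zmax 0.01
U 0.06 0.078 328 [0.445 0.207 0.069] [432. 217.] [ 50. 137.] 2.2 zmax 0.078
U 0.082 0.125 646 [0.443 0.2   0.102] [428. 217.] [ 54. 137.] 5.4 zmax 0.125
U 0.12 0.2 1581 [0.441 0.206 0.161] [429. 217.] [ 54. 137.] 6.2 zmax 0.2
[100.  20.  78.]
```

View pics/c.png

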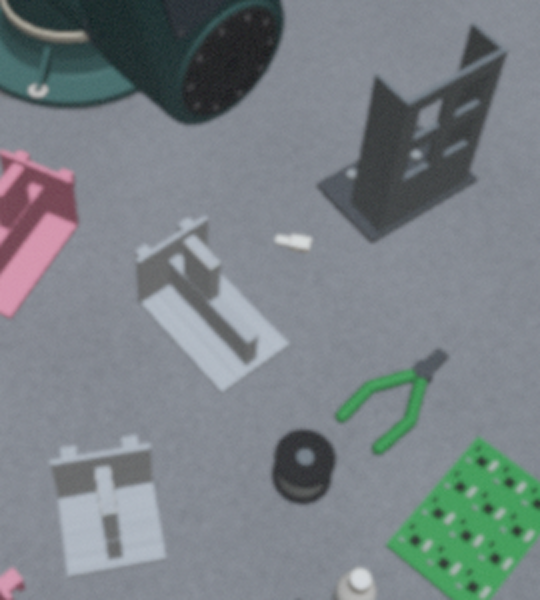

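The crop confirms that (322,272) is the long bracket: its ledge is clearly longer than the one at (273,373), both are bare aluminium, and its hooks face the robot. Next I'll measure the bracket pose and the slots.

```bash
python3 - <<'E'
from m import *
a=load('scene');P=pts(a)
m=np.zeros((480,640),bool);m[222:320,280:372]=1
z=P[...,2]
k=m&(z>.1075)&(z<.1125)&(P[...,0]>.38)
n,l,s,c=cv2.connectedComponentsWithStats(k.astype(np.uint8)); 
for i in range(1,n):
  if s[i][4]>15:
    q=P[l==i];print('webtop',s[i],q.mean(0).round(4),cv2.minAreaRect(q[:,:2].astype(np.float32)*1000))
# normals: plate inner face of A & rib sides; sheet front of U
def plane(q):
    for _ in range(4):
        c=q.mean(0);n=np.linalg.svd(q-c,full_matrices=False)[2][2];d=(q-c)@n;q=q[abs(d)<max(1.5*np.std(d),.0008)]
    return c,n,np.std((q-c)@n),len(q)
k=m&(z>.015)&(z<.075)
q=P[k];q=q[q[:,0]<np.median(q[:,0])+.0]
for s in range(1):
    c,n,sd,N=plane(q);print('A plate',c.round(4),n.round(3),sd,N,np.degrees(np.arctan2(n[1],n[0])))
# ledge outline
hsv=cv2.cvtColor(a['frame'],cv2.COLOR_RGB2HSV)
k=m&(z>.0)&(z<.075)&(hsv[...,2]>0)
k=m&(z>.0035)&(z<.008);l=cv2.morphologyEx(k.astype(np.uint8),cv2.MORPH_OPEN,np.ones((3,3)))
n,l,s,c=cv2.connectedComponentsWithStats(l)
for i in range(1,n):
  if s[i][4]>100:
    q=P[l==i];print('ledge',s[i],cv2.minAreaRect(q[:,:2].astype(np.float32)*1000))
m[:]=0;m[130:240,375:475]=1
k=m&(z>.03)&(z<.205);q=P[k]
x=q[:,0];q=q[(x>np.percentile(x,40))]
c,n,sd,N=plane(q);print('U sheet',c.round(4),n.round(4),sd,N)
h=n*[1,1,0];h/=np.linalg.norm(h);h*=np.sign(h[0]); t=np.array([-h[1],h[0],0])
q=P[k];d=(q-c)@h;q=q[abs(d)<.003]
Y=(q-c)@t;print('Y range',Y.min(),Y.max(), 'zmax',q[:,2].max()); mid=(Y.min()+Y.max())/2
print('centre',c+t*mid,'ang',np.degrees(np.arctan2(h[1],h[0])))
H=np.zeros((44,36),int)
for yy,zz in zip(Y-mid,q[:,2]): 
    i,j=int(zz/.005),int((yy+.072)/.004)
    if 0<=j<36:H[i,j]+=1
for i in range(43,4,-1):print('%3d '%(i*5)+''.join('#' if v else '.' for v in H[i]))
E
```

```text
webtop [313 238  18  17 109] [ 0.4541 -0.0665  0.1095] ((454.2343444824219, -67.0281753540039), (43.465087890625, 13.704483985900879), 8.626114845275879)
A plate [ 0.4106 -0.0858  0.0493] [0.987 0.161 0.022] 0.0009997117662067102 377 9.241462431685648
U sheet [0.453  0.2145 0.1179] [ 9.946e-01  1.039e-01 -6.000e-04] 0.000563257435839937 1186
Y range -0.0634036828465172 0.07397495282424967 zmax 0.20496889623562764
centre [0.45244887 0.21973009 0.11792482] ang 5.966477832371239
215 ....................................
210 ....................................
205 ....................................
200 .####################.#############.
195 .##################################.
190 .#########.###########.###.#.#.###..
185 .######........######........######.
180 .######.......#######........######.
175 .####.#........######........#####..
170 .######........##.###........######.
165 .######........######........#######
160 .#.####........######........######.
155 .######........#.####........######.
150 .#####.....#..########....##.#####..
145 .#####################.############.
140 
[... 279 characters left out ...]
##.
105 .######........######........######.
100 .######........######........######.
 95 .####..........######........#####..
 90 .######........######........######.
 85 .#######.#...#.#####...##.##.###.##.
 80 .####.##########################.#..
 75 .################.############.#####
 70 .#.######.###############.##..#####.
 65 ..#################.###############.
 60 .##.#########.#####################.
 55 .##################.#####.#.#####.#.
 50 .#.####################.###########.
 45 .############.####.#########.######.
 40 .#.###.##################.##.##.###.
 35 .########.###########.#############.
 30 .###############.#################..
 25 ....................................
```

```bash
python3 -m pendant '[[0.06,-0.045,0,0,0,0.05,1],[0.12,-0.09,0,0,0,0.1,1],[0.18,-0.135,0,0,0,0.15,1],[0.24,-0.18,0,0,0,0.213,1],[0.30,-0.225,0,0,0,0.213,1],[0.35,-0.262,0.02,0,0,0.213,1],[0.399,-0.298,0.04,0,0,0.213,1],[0.399,-0.298,0.04,0,0,0.213,1],[0.399,-0.298,0.04,0,0,0.213,1]]'
python3 - <<'E'
from m import *
w=grab('wrist');P=pts(w);cv2.imwrite('pics/w.png',w['frame'][:,:,::-1])
o=telemetry.get_obs();print(o['tcp_pos'].round(4) if hasattr(o['tcp_pos'],'round') else o['tcp_pos'],np.round(o['orientation'],4))
z=P[...,2];k=(z>.104)&(z<.115)&(abs(P[...,0]-.454)<.05)&(abs(P[...,1]+.067)<.03)
q=P[k];print(k.sum());print(q.mean(0),cv2.minAreaRect(q[:,:2].astype(np.float32)*1000))
E
```

```text
time_s: 1.23
tcp_pos: [0.4547, -0.0641, 0.1901]
orientation: [[0.987, 0.161, -0.002], [0.161, -0.987, 0.001], [-0.002, -0.001, -1.0]]
force: [-0.3, -0.8, -0.1]
opening: 0.999
gripper_force: 0.0
[ 0.4543 -0.0656  0.1905] [[ 9.871e-01  1.599e-01 -1.500e-03]
 [ 1.599e-01 -9.871e-01  5.000e-04]
 [-1.400e-03 -8.000e-04 -1.000e+00]]
1764
[ 0.45529079 -0.06445718  0.10978271] ((453.9098815917969, -64.54582214355469), (43.49234390258789, 13.613883972167969), 9.702004432678223)
```

View pics/w.png

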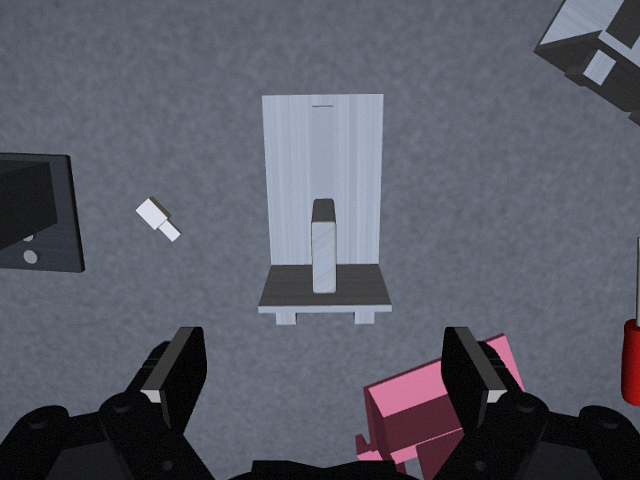

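The wrist view shows the web at (323,255), directly between the fingers, with the tabs at (286,317) and (364,317) towards the robot. It measures (0.454, -0.065) with a yaw of about 9.5°, which agrees with the scene view. I'll descend and grip.

```bash
python3 -m pendant '[[0,0,0.05,0,0,0,1],[0,0,0.1,0,0,0,1],[0,0,0.12,0,0,0,1],[0,0,0.12,0,0,0,-1],[0,0,0.12,0,0,0,-1],[0,0,0.12,0,0,0,-1],[0,0,0.12,0,0,0,-1],[0,0,0.12,0,0,0,-1]]' 100
```

```text
time_s: 2.28
tcp_pos: [0.4542, -0.0674, 0.0717]
orientation: [[0.988, 0.156, 0.001], [0.156, -0.988, -0.0], [0.001, 0.0, -1.0]]
force: [-1.8, 2.8, 6.2]
opening: 0.152
gripper_force: 98.7
```

```bash
python3 -m pendant '[[0,0,-0.04,0,0,0,-1],[0,0,-0.08,0,0,0,-1],[0.05,0,-0.115,0,0,0.02,-1],[0.10,-0.03,-0.115,0,0,0.04,-1],[0.145,-0.07,-0.115,0,0,0.056,-1],[0.145,-0.12,-0.115,0,0,0.056,-1],[0.145,-0.17,-0.115,0,0,0.056,-1],[0.145,-0.22,-0.115,0,0,0.056,-1],[0.145,-0.277,-0.115,0,0,0.056,-1],[0.145,-0.277,-0.115,0,0,0.056,-1]]'
python3 -m pendant '[[0,0,0,0,0,0,-1],[0,0,0,0,0,0,-1]]'
python3 - <<'E'
from m import *
for n in('scene','wrist','side'):
    f=grab(n);cv2.imwrite('pics/p_%s.png'%n,f['frame'][:,:,::-1])
a=cv2.imread('pics/p_scene.png')[100:400,300:640];b=cv2.imread('pics/p_side.png')[200:420,180:400];
b=cv2.resize(b,(300,300));cv2.imwrite('pics/p.png',np.hstack([a,b]))
E
```

```text
time_s: 3.52
tcp_pos: [0.5609, 0.1882, 0.1861]
orientation: [[0.985, 0.17, -0.007], [0.171, -0.985, 0.031], [-0.002, -0.032, -0.999]]
force: [0.1, -0.5, -4.3]
opening: 0.152
gripper_force: 98.7
time_s: 3.78
tcp_pos: [0.5614, 0.1864, 0.1862]
orientation: [[0.986, 0.168, -0.006], [0.168, -0.985, 0.031], [-0.001, -0.031, -1.0]]
force: [0.4, 0.3, -4.0]
opening: 0.152
gripper_force: 98.7
```

View pics/p.png

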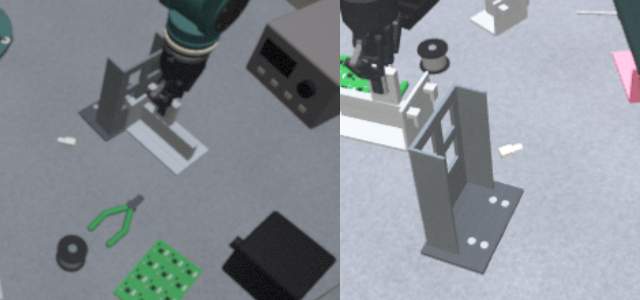

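View pics/p_wrist.png

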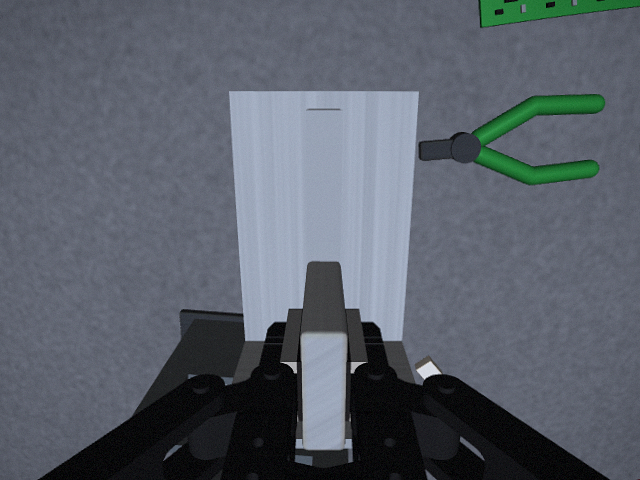

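The views show the bracket gripped and level, beside the upright, but the arm stopped short of its target, at y 0.186 with a 1.8° roll. I'll check the joints.

```bash
python3 - <<'E'
from m import *
o=telemetry.get_obs();print({k:np.round(v,3).tolist() for k,v in o.items()})
E
```

```text
{'time_s': 3.925, 'joint_pos': [0.168, 0.392, 0.022, 1.203, 0.032, 3.141], 'joint_vel': [0.003, 0.001, -0.002, -0.001, 0.001, 0.001], 'effort': [0.008, -77.562, 39.578, 0.005, 0.152, -0.0], 'tcp_pos': [0.561, 0.187, 0.186], 'orientation': [[0.986, 0.168, -0.006], [0.168, -0.985, 0.031], [-0.001, -0.032, -1.0]], 'force': [0.953, 0.552, -4.48], 'torque': [-0.021, 0.033, -0.022], 'gripper_force': 98.655, 'opening': 0.154}
```

Joint 6 is at its limit (3.141), so this grasp orientation can't reach the target. I'll set the bracket down here, where the table is clear, and regrasp with a half turn, which puts joint 6 at about 0.3.

```bash
python3 -m pendant '[[0,0.015,0.03,-0.031,0,-0.04,-1],[0,0.015,0.03,-0.031,0,-0.04,-1],[0,0.015,0.03,-0.031,0,-0.04,-1]]'
```

```text
time_s: 4.3
tcp_pos: [0.5636, 0.1737, 0.1567]
orientation: [[0.978, 0.207, -0.0], [0.207, -0.978, 0.001], [0.0, -0.001, -1.0]]
force: [0.8, 0.6, -3.8]
opening: 0.154
gripper_force: 98.7
```

```bash
python3 -m pendant '[[0,0,0.04,0,0,0,-1],[0,0,0.07,0,0,0,-1],[0,0,0.08,0,0,0,-1],[0,0,0.085,0,0,0,-1],[0,0,0.085,0,0,0,-1],[0,0,0.085,0,0,0,-1]]'
```

```text
time_s: 5.05
tcp_pos: [0.564, 0.1737, 0.0718]
orientation: [[0.978, 0.208, 0.001], [0.208, -0.978, 0.001], [0.001, -0.001, -1.0]]
force: [-1.4, 1.7, -0.7]
opening: 0.155
gripper_force: 99.0
```

```bash
python3 -m pendant '[[0,0,0,0,0,0,1],[0,0,0,0,0,0,1],[0,0,0,0,0,0,1],[0,0,-0.05,0,0,0,1],[0,0,-0.1,0,0,0,1],[0,0,-0.11,0,0,-0.18,1],[0,0,-0.11,0,0,-0.36,1],[0,0,-0.11,0,0,-0.54,1],[0,0,-0.11,0,0,-0.72,1],[0,0,-0.11,0,0,-0.9,1]]'
python3 -m pendant '[[0,0,0,0,0,-0.18,1],[0,0,0,0,0,-0.36,1],[0,0,0,0,0,-0.54,1],[0,0,0,0,0,-0.72,1],[0,0,0,0,0,-0.9,1],[0,0,0,0,0,-1.08,1],[0,0,0,0,0,-1.26,1],[0,0,0,0,0,-1.44,1],[0,0,0,0,0,-1.57,1],[0,0,0,0,0,-1.57,1]]'
python3 -m pendant '[[0,0,0,0,0,-0.18,1],[0,0,0,0,0,-0.36,1],[0,0,0,0,0,-0.54,1],[0,0,0,0,0,-0.67,1],[0,0,0,0,0,-0.67,1]]'
python3 - <<'E'
from m import *
w=grab('wrist');P=pts(w)
o=telemetry.get_obs();print(np.round(o['joint_pos'],3))
z=P[...,2];k=(z>.104)&(z<.115)&(abs(P[...,0]-.564)<.05)&(abs(P[...,1]-.174)<.04)
q=P[k];print(k.sum(),q.mean(0),cv2.minAreaRect(q[:,:2].astype(np.float32)*1000))
E
```

```text
time_s: 6.3
tcp_pos: [0.5634, 0.1735, 0.1809]
orientation: [[0.439, 0.898, -0.001], [0.898, -0.439, 0.001], [0.0, -0.001, -1.0]]
force: [-0.3, 0.4, 0.3]
opening: 1.003
gripper_force: 0.0
time_s: 7.55
tcp_pos: [0.5634, 0.1735, 0.1808]
orientation: [[-0.895, 0.446, -0.001], [0.446, 0.895, 0.001], [0.001, 0.0, -1.0]]
force: [0.3, 0.3, -0.2]
opening: 1.001
gripper_force: 0.0
time_s: 8.18
tcp_pos: [0.5635, 0.1735, 0.1808]
orientation: [[-0.979, -0.203, -0.001], [-0.203, 0.979, 0.001], [0.0, 0.001, -1.0]]
force: [-1.0, 1.0, 0.5]
opening: 0.996
gripper_force: 0.0
[ 1.600e-01  3.920e-01  9.000e-03  1.188e+00  1.000e-03 -4.300e-02]
1958 [0.5614651  0.17278261 0.10995754] ((562.9737548828125, 172.98196411132812), (44.15474319458008, 13.936782836914062), 12.255797386169434)
```

```bash
python3 -m pendant '[[0,0,0.05,0,0,0,1],[0,0,0.1,0,0,0,1],[0,0,0.11,0,0,0,1],[0,0,0.11,0,0,0,-1],[0,0,0.11,0,0,0,-1],[0,0,0.11,0,0,0,-1],[0,0,0.11,0,0,0,-1],[0,0,0.11,0,0,0,-1]]' 110
```

```text
time_s: 9.22
tcp_pos: [0.5638, 0.1736, 0.0718]
orientation: [[-0.978, -0.207, 0.001], [-0.207, 0.978, 0.001], [-0.001, 0.001, -1.0]]
force: [-1.4, 0.7, 8.1]
opening: 0.151
gripper_force: 108.1
```

```bash
python3 -m pendant '[[0,0,-0.04,0,0,0,-1],[0,0,-0.08,0,0,0,-1],[0,0,-0.114,0,0,0.05,-1],[0.005,0.03,-0.114,0,0,0.105,-1],[0.005,0.058,-0.114,0,0,0.105,-1],[0.005,0.058,-0.114,0,0,0.105,-1],[0.005,0.058,-0.114,0,0,0.105,-1],[0.005,0.058,-0.114,0,0,0.105,-1]]'
python3 - <<'E'
from m import *
a=grab('scene');w=grab('wrist');s=grab('side')
cv2.imwrite('pics/q.png',np.hstack([cv2.resize(s['frame'][200:420,180:400],(400,400)),cv2.resize(w['frame'],(400,400))])[:,:,::-1])
for n,f in (('scene',a),('side',s),('wrist',w)):
    P=pts(f);z=P[...,2]
    k=(z>.205)&(z<.232)&(abs(P[...,0]-.547)<.04)&(abs(P[...,1]-.23)<.03)
    v=f['frame'].min(-1)
    k&=v>90
    q=P[k]
    if len(q)>10: print(n,'web',len(q),q.mean(0).round(4),np.percentile(q[:,2],[5,50,95]).round(4),cv2.minAreaRect(q[:,:2].astype(np.float32)*1000))
    k=(z>.105)&(z<.135)&(P[...,0]>.57)&(P[...,0]<.66)&(P[...,1]>.17)&(P[...,1]<.30)
    q=P[k]
    if len(q)>50:
        A=np.c_[q[:,:2]-[.547,.23],np.ones(len(q))];c=np.linalg.lstsq(A,q[:,2],rcond=None)[0]
        r=q[:,2]-A@c;g=abs(r)<.004;c=np.linalg.lstsq(A[g],q[g,2],rcond=None)[0]
        print(n,'ledge',g.sum(),'slope',c.round(4),'rect',cv2.minAreaRect(q[g][:,:2].astype(np.float32)*1000))
E
```

```text
time_s: 10.22
tcp_pos: [0.5467, 0.2285, 0.1848]
orientation: [[-0.995, -0.103, -0.001], [-0.103, 0.995, 0.0], [0.001, 0.0, -1.0]]
force: [-0.5, -0.5, -3.6]
opening: 0.153
gripper_force: 108.4
scene web 95 [0.5612 0.2292 0.2194] [0.2103 0.2202 0.2278] ((557.2872924804688, 237.09075927734375), (15.052831649780273, 42.933021545410156), 24.05692481994629)
scene ledge 758 slope [-0.0215  0.0096  0.1184] rect ((601.01513671875, 231.0286865234375), (69.18705749511719, 92.17833709716797), 5.549394607543945)
side web 152 [0.5301 0.2287 0.2171] [0.2062 0.219  0.2241] ((536.0625610351562, 225.57705688476562), (31.123992919921875, 31.54500389099121), 52.34312438964844)
side ledge 455 slope [-0.008  -0.1152  0.1211] rect ((599.6301879882812, 259.2873840332031), (61.75693893432617, 42.2347526550293), 4.307098388671875)
wrist web 5368 [0.5435 0.2279 0.223 ] [0.222  0.223  0.2239] ((544.879150390625, 229.0934600830078), (42.10041809082031, 36.961971282958984), 41.39155960083008)
wrist ledge 3418 slope [-0.0013  0.      0.1182] rect ((592.6409301757812, 233.01132202148438), (54.204776763916016, 90.64495849609375), 5.719061374664307)
```

View pics/q.png

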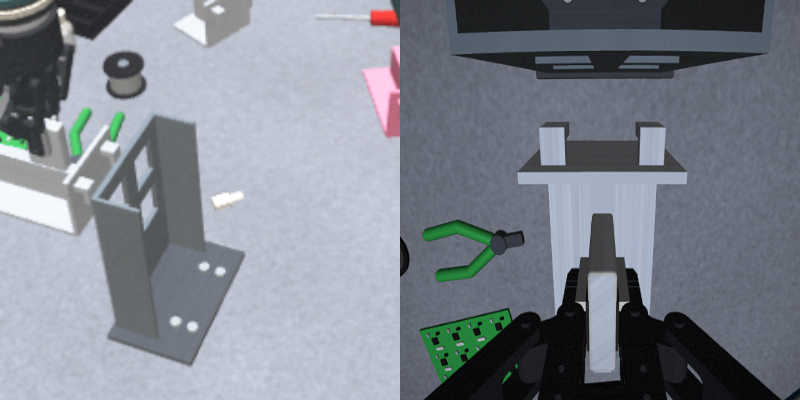

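The tabs show at (552,145) and (652,145) in the wrist half of the picture, facing the slots, and the bracket is level at the right height. I'll check the lateral offset and gap from the wrist depth already captured.

```bash
python3 - <<'E'
from m import *
f=load('wrist');P=pts(f);z=P[...,2]
a=np.radians(5.97);h=np.array([np.cos(a),np.sin(a)]);t=np.array([-h[1],h[0]])
o=np.array([.4524,.2197]);X=(P[...,:2]-o)@h;Y=(P[...,:2]-o)@t
def rep(n,k):
    print(n,k.sum(),'X',np.percentile(X[k],[1,50,99]).round(4),'Y',np.percentile(Y[k],[.5,50,99.5]).round(4),'z',np.percentile(z[k],[2,50,98]).round(4))
rep('top',(z>.206)&(z<.218)&(X<.012)&(X>-.02)&(abs(Y)<.09))
kp=(z>.185)&(z<.198)&(X>.02)&(X<.06)
rep('plate',kp)
ks=(z>.177)&(z<.187)&(X>.02)&(X<.046)&(abs(Y)<.06); rep('tabs',ks)
k=(z>.14)&(z<.2)&(abs(X)<.006)&(abs(Y)<.06);rep('face',k)
kk=(z>.21)&(z<.2165)&(X<.012)&(X>-.02)
for s in(-1,1):
  rep('tab%d'%s,ks&(Y*s>.015))
c=np.polyfit(Y[kp],X[kp],1);print('plate slope',c)
c=np.polyfit(Y[k],X[k],1);print('face slope',c)
E
```

```text
top 16448 X [-0.0139 -0.0022  0.0013] Y [-0.064   0.0016  0.0676] z [0.2071 0.213  0.2145]
plate 5377 X [0.0437 0.0455 0.0488] Y [-0.0459 -0.0011  0.0432] z [0.1857 0.1929 0.1944]
tabs 5254 X [0.0278 0.0384 0.0442] Y [-0.0445 -0.0018  0.0421] z [0.1777 0.1812 0.1864]
face 4071 X [-0.002   0.001   0.0015] Y [-0.0594 -0.0003  0.0594] z [0.1424 0.157  0.1994]
tab-1 2402 X [0.0278 0.0374 0.0442] Y [-0.0455 -0.0293 -0.0156] z [0.1777 0.1812 0.1862]
tab1 2321 X [0.0278 0.0372 0.0442] Y [0.0157 0.0267 0.043 ] z [0.1779 0.1812 0.1862]
plate slope [0.00038124 0.045726  ]
face slope [-0.00443622  0.00050629]
```

Offset found: shift +3 mm in y, with a plate-to-sheet gap of about 43 mm. I'll insert 41 mm, leaving about 2 mm (0–4 mm is allowed).

```bash
python3 -m pendant '[[0,0.003,0,0,0,0,-1],[0.012,0.003,0,0,0,0,-1],[0.022,0.003,0,0,0,0,-1],[0.030,0.003,0,0,0,0,-1],[0.036,0.003,0,0,0,0,-1],[0.041,0.003,0,0,0,0,-1],[0.041,0.003,0,0,0,0,-1],[0.041,0.003,0,0,0,0,-1]]'
python3 - <<'E'
from m import *
f=grab('wrist');P=pts(f);z=P[...,2]
a=np.radians(5.97);h=np.array([np.cos(a),np.sin(a)]);t=np.array([-h[1],h[0]])
o=np.array([.4524,.2197]);X=(P[...,:2]-o)@h;Y=(P[...,:2]-o)@t
def rep(n,k):
    print(n,k.sum(),'X',np.percentile(X[k],[1,50,99]).round(4),'Y',np.percentile(Y[k],[.5,50,99.5]).round(4),'z',np.percentile(z[k],[2,50,98]).round(4))
rep('top',(z>.206)&(z<.218)&(X<.012)&(X>-.02)&(abs(Y)<.09))
rep('plate',(z>.185)&(z<.198)&(X>-.005)&(X<.03))
s=grab('side')
cv2.imwrite('pics/r.png',np.hstack([cv2.resize(s['frame'][220:400,190:350],(400,450)),cv2.resize(f['frame'],(400,450))])[:,:,::-1])
E
```

```text
time_s: 11.38
tcp_pos: [0.5057, 0.228, 0.1849]
orientation: [[-0.995, -0.103, -0.0], [-0.103, 0.995, 0.001], [0.0, 0.001, -1.0]]
force: [0.0, -0.3, -4.4]
opening: 0.15
gripper_force: 108.4
top 14644 X [-0.0192 -0.0035  0.0011] Y [-0.0639  0.0016  0.0675] z [0.2067 0.2129 0.2143]
plate 2429 X [-0.005  -0.0046  0.0081] Y [-0.0602 -0.0032  0.054 ] z [0.1858 0.1934 0.1977]
```

View pics/r.png

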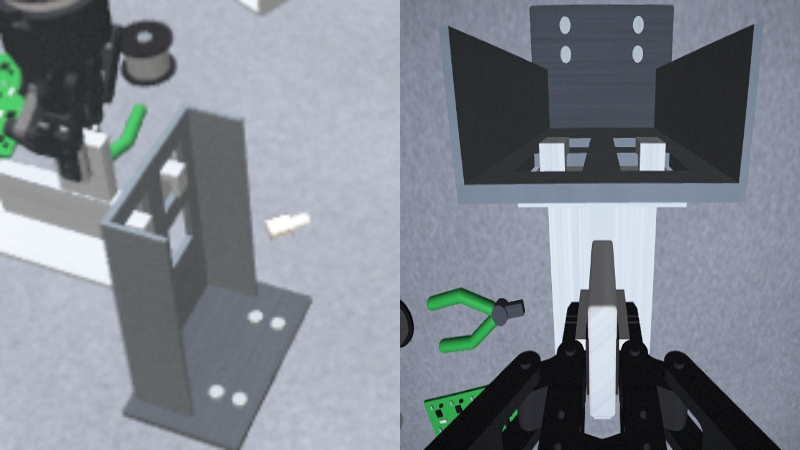

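Both tabs protrude behind the sheet, at (552,155) and (652,155) in the wrist half, with no contact force. Now I'll lower it.

```bash
python3 -m pendant '[[0,0,0.006,0,0,0,-1],[0,0,0.012,0,0,0,-1],[0,0,0.017,0,0,0,-1],[0,0,0.020,0,0,0,-1],[0,0,0.022,0,0,0,-1],[0,0,0.022,0,0,0,-1]]'
```

```text
time_s: 12.22
tcp_pos: [0.5054, 0.2279, 0.1629]
orientation: [[-0.995, -0.103, -0.001], [-0.103, 0.995, 0.001], [0.001, 0.001, -1.0]]
force: [0.6, 1.3, -4.3]
opening: 0.153
gripper_force: 108.4
```

```bash
python3 -m pendant '[[0,0,0.001,0,0,0,-1],[0,0,0.002,0,0,0,-1],[0,0,0.003,0,0,0,-1],[0,0,0.003,0,0,0,-1]]'
```

```text
time_s: 12.72
tcp_pos: [0.5057, 0.228, 0.1605]
orientation: [[-0.995, -0.103, 0.0], [-0.103, 0.995, 0.001], [-0.0, 0.001, -1.0]]
force: [-1.0, -0.4, 5.2]
opening: 0.154
gripper_force: 110.0
```

The force went from -4 to +5 N at a bracket height of 0.0887 (0.089 expected), so the tongues are seated. I'll release slowly and retreat.

```bash
python3 -m pendant '[[0,0,0,0,0,0,-0.6],[0,0,0,0,0,0,-0.5],[0,0,0,0,0,0,-0.3],[0,0,0,0,0,0,0.3],[0,0,0,0,0,0,1],[0,0,0,0,0,0,1],[0,0,0,0,0,0,1]]' 20
python3 -m pendant '[[0,0,-0.03,0,0,0,1],[0,0,-0.07,0,0,0,1],[0,0,-0.11,0,0,0,1],[0,0,-0.14,0,0,0,1],[0,0,-0.14,0,0,0,1],[0,0,-0.14,0,0,0,1]]'
python3 - <<'E'
from m import *
f=grab('wrist');P=pts(f);z=P[...,2];s=grab('side');c=grab('scene')
a=np.radians(5.97);h=np.array([np.cos(a),np.sin(a)]);t=np.array([-h[1],h[0]])
o=np.array([.4524,.2197]);X=(P[...,:2]-o)@h;Y=(P[...,:2]-o)@t
def fit(n,k):
    A=np.c_[X[k],Y[k],np.ones(k.sum())];q=z[k]
    g=np.ones(len(q),bool)
    for _ in range(3):
        m=np.linalg.lstsq(A[g],q[g],rcond=None)[0];g=abs(q-A@m)<.003
    print(n,g.sum(),'slopes',m[:2].round(4),'deg',np.degrees(m[:2]).round(2),'X',np.percentile(X[k],[1,99]).round(4),'Y',np.percentile(Y[k],[1,99]).round(4),'z',np.median(q).round(4))
fit('ledge',(z>.07)&(z<.115)&(X>.06)&(X<.15)&(abs(Y)>.012)&(abs(Y)<.06))
fit('webtop',(z>.188)&(z<.21)&(X>.02)&(X<.08)&(abs(Y)<.02))
fit('tabs',(z>.148)&(z<.165)&(X<-.006)&(X>-.02)&(abs(Y)<.05))
cv2.imwrite('pics/s.png',np.hstack([cv2.resize(s['frame'][220:400,190:350],(400,450)),cv2.resize(c['frame'][110:290,340:500],(400,450))])[:,:,::-1])
E
```

```text
time_s: 13.6
tcp_pos: [0.5055, 0.2279, 0.1599]
orientation: [[-0.995, -0.103, -0.001], [-0.103, 0.995, 0.001], [0.0, 0.001, -1.0]]
force: [-0.0, 0.2, 0.6]
opening: 0.999
gripper_force: 0.0
time_s: 14.35
tcp_pos: [0.5054, 0.2278, 0.2991]
orientation: [[-0.995, -0.103, -0.001], [-0.103, 0.995, 0.0], [0.001, 0.001, -1.0]]
force: [-0.0, 0.5, 0.1]
opening: 1.005
gripper_force: 0.0
ledge 6009 slopes [-0.0695 -0.0017] deg [-3.98 -0.1 ] X [0.0607 0.1406] Y [-0.0418  0.0469] z 0.0873
webtop 1427 slopes [-0.0598 -0.008 ] deg [-3.43 -0.46] X [0.0365 0.0792] Y [-0.0043  0.0094] z 0.1951
tabs 296 slopes [0.3492 0.0029] deg [20.01  0.16] X [-0.0107 -0.006 ] Y [-0.0325  0.0369] z 0.1574
```

View pics/s.png

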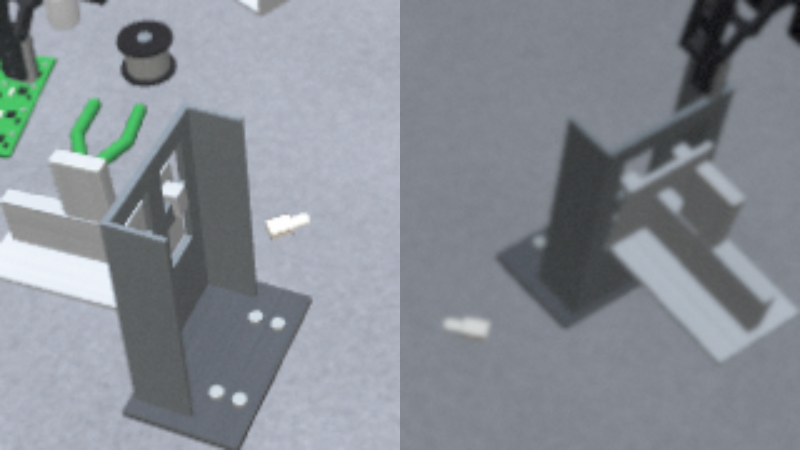

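The bracket hangs by itself with both tabs behind the sheet. It is level across the row (0.1°). Along its length it droops about 4°, which matches the 4 mm hook-to-sheet play. The height agrees with tongues resting on the slot edges. I'll check once that it isn't creeping, then hand in.

```bash
python3 -m pendant '[[0,0,0,0,0,0,1],[0,0,0,0,0,0,1],[0,0,0,0,0,0,1],[0,0,0,0,0,0,1],[0,0,0,0,0,0,1],[0,0,0,0,0,0,1],[0,0,0,0,0,0,1],[0,0,0,0,0,0,1]]' >/dev/null
python3 - <<'E'
from m import *
p=load('wrist')['z_map'];f=grab('wrist');d=abs(f['z_map']-p);print(np.median(d),np.percentile(d,95))
P=pts(f);z=P[...,2];k=(z>.07)&(z<.115)&(P[...,0]>.52)&(P[...,0]<.6)&(abs(P[...,1]-.23)<.05);print(np.median(z[k]))
if np.median(d[k])<.001: print(workorder.job_done())
E
```

```text
0.0009506345 0.0030071456
0.08689458677678294
```

```bash
python3 - <<'E'
from m import *
q=pts(load('wrist'))[...,2]; f=grab('wrist');P=pts(f);z=P[...,2]
k=(z>.07)&(z<.115)&(P[...,0]>.52)&(P[...,0]<.6)&(abs(P[...,1]-.23)<.05);print('mean shift mm',1000*np.median((z-q)[k]))
if abs(np.median((z-q)[k]))<.0005: print(workorder.job_done())
E
```

```text
mean shift mm -0.015134246578424326
the job is handed in; nothing more can be done
None
```

The long bracket hangs by itself from the upper slots, both hooks home behind the sheet and level across the row, though its ledge droops about 4° outward, which matches the hooks' play; the short bracket was not touched, and the job is handed in.

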